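# Close up the shadow-box frame

### The arm

A 7-joint arm with a two-finger parallel gripper is mounted at the origin on the work surface. World frame = base frame: x ahead of the robot, y to its left, z up, the work surface at z = 0. Lengths are in m, angles in rad, forces in N, time in s.
With the tool pointing down it reaches from about 0.4 to 0.85 m from the base axis. Payload 10.4 kg.
Tool frame: the origin (TCP) lies at the very end of the fingers, on their centre line; the grasp point (between the pads) lies 19 mm behind it; z points along the fingers, y is the line along which they close (so a half turn about z gives the same grasp; the last joint's range is limited). The gripper opens to 85 mm and grips with 20 to 120 N. Pads are 22 mm wide; open, the fingers measure 114 mm over their backs; the gripper's body (76 mm by 85 mm) begins 54 mm behind the grasp point. The pads swing forward as they close: fully open they stand 13 mm farther back than shut.
Start: joints at [-1.216, 0.332, -0.065, 1.46, 0.022, 1.35, -0.088], TCP at [0.231, 0.581, 0.194] pointing down, gripper open.
Joint ranges: [-2.6, 2.6], [-0.5, 2.12], [-1.47, 1.34], [0.16, 2.42], [-1.27, 4.41], [0.06, 2.06], [-2.6, 2.6]. Speed limits (rad/s): [2.22, 2.22, 2.79, 2.79, 3.14, 3.14, 3.14].

### API

Orientations are given as a unit quaternion [x, y, z, w].
In Python, from workcell import * gives the robot as it stands. The module is installed in compiled form; this text tells all that it offers.
- The arm moves only by the tool carry_out, never from a script. Its argument "motion" is a list of rows, each an object with "xyz": the shift along the tool's x, y, z in m, a list of three; "angular": the turn, a rotation vector about the tool's x, y, z in degrees, a list of three. A call has 1 to 12 rows; each row is the pose to reach, as a shift and turn from the pose commanded when the call began, along the tool's axes at that moment; what a row does not reach only later rows make up. A row lasts 1/10 s, in which the tool goes at most 50 mm and 8.59 degrees, less where a joint would pass 70% of its speed; a pose out of reach is approached as far as the arm can. A call with a gripper value outside its range is refused whole. "hand" is the opening, from 0 (shut) to 1 (fully open), set as the call begins (left out, the last holds). The fingers move at their own pace and stop on an object; "grip_force" is the grip in N (left out, the last holds). Time passes only in rows, so rows that repeat a pose let the fingers close. It gives the time, the measured TCP pose, the force, the opening and the grip force at its end, in the units of the state.
- get_obs(): the state, without advancing time (a new reading comes with each control period).
- camera(name): name is "scene" or "side" or "wrist"; returns a dict with "img" (400x640x3 uint8, red, green, blue), "fx", "fy", "cx", "cy" (pixels), "k1" (the pictures are not rectified: a ray, as slopes to the right and down, at radius r is drawn at 1 + k1 r^2 times it, then the intrinsics apply), "extrinsics" (4x4, takes a point from camera to world coordinates). Camera axes: x right, y up, looking along -z (the intrinsics and any distortion apply to the point x, -y, -z); pixel columns grow to the right and rows downward; lengths in m; the calibration is good to about 2 mm. A picture is of the moment at which its call begins. There is no depth.
- hand_in(): hands the job in; it is judged then, once.
The state is a dict: "clock": time; "joint_pos": joint angles; "joint_velocities": joint speeds; "tau": joint torques, N m; "position": TCP position; "ee_rot": TCP orientation; "ft_force": force on the tool from outside, world axes, zero at the start; "torque": the same for the moment, N m; "grip_width": opening from 0.0 (shut) to 1.0 (fully open); "grasp_force": force on a finger pad.
Only numpy, scipy, OpenCV 4.12 (cv2) and the standard library are available. Lean on these libraries where they do the work, as an engineer would, in place of code of your own. Each camera call takes 0.05 s, during which the arm holds its last target. There are 200 camera calls.

### The job

Lay the copper relief flat, face up, in the bed of the open shadow-box frame, between the four brass corner stops, setting it down rather than dropping it. Then swing the glazed door shut without slamming it, and press it home until it seats on its catch. Leave the other things on the bench where they are.

Things in the scene. Friction and masses are not known exactly. Their poses are not given: they have to be found in the camera images.
- case: shadow-box display frame lying on its back, fixed: gilt walls 18 mm thick, outside 240 mm (its x) by 200 mm (its y) by 50 mm high, floor 12 mm thick lined in blue. Origin: centre of its underside, on the bench; its z is up. The door's hinge runs along its +y side (the robot's left), the catch is in the middle of its -y wall
- bed (a point): centre of the bed on the blue floor inside the frame (12 mm above the bench, axes as the frame's). Four brass corner stops, 7 mm high, bound a bed 98 mm long (along y) by 58 mm wide (along x); between the corner stops, on the two long sides, a gap about 75 mm long is free for fingers
- door (a joint): door angle, rad: 0 = shut, seated on its catch; about 0.05 = resting on the catch, not seated; 1.57 = upright; up to 1.9. The door is 240 x 200 x 16 mm, 0.45 kg, gilt rails 24 mm wide round a glass pane; its stiff hinge holds it at any angle. A spring ball catch must be overcome with about 6 to 8 N at the free edge over the last 10 mm
- door_hinge (a point): middle of the door's hinge line, which runs along the frame's x axis, 100 mm to the frame's +y side of its centre and 50 mm above the bench; it is at the door's inner (lower) face. Its axes turn with the door: -y points from the hinge to the free edge, z out of the door's outer face
- door_edge (a point): middle of the free-edge rail of the door, on its outer (upper, when shut) face, 188 mm from the hinge line along the door and 16 mm from its inner face; a brass pull tab 40 mm wide juts out 16 mm beyond the rail. Axes turn with the door, z out of its outer face. When the door is shut this point is 66 mm above the bench
- plaque: loose copper-coloured cast relief, a flat rectangular plaque 90 mm (its x) by 50 mm (its y) by 12 mm thick with a raised boss 4 mm higher in the middle of its face, about 0.28 kg. Origin: centre of its underside; z up
- tin: bystander: round steel wax tin, 71 mm across, 28 mm high; origin at the centre of its underside
- tape: bystander: orange and black tape measure, 62 x 58 x 30 mm; origin at the centre of its underside
- jar: bystander: small amber jar with a black cap, 48 mm across, 55 mm high; origin at the centre of its underside
- driver: bystander: red-handled screwdriver lying on the bench beyond the frame
- brush: bystander: brush lying on the bench beyond the frame

How it is judged:
On the way, in this order (a step that is already met when the one before it is completed fails the run):
1. the relief lies flat in the bed between the four corner stops, face up, let go and at rest, with the door still up (more than 1 rad open) (x of plaque in the frame of bed between -0.008 and 0.008 m and y of plaque in the frame of bed between -0.008 and 0.008 m and z of plaque in the frame of bed between -0.003 and 0.003 m and angle between the x axis of plaque and the y axis of case, either way round below 0.2 rad and angle between plaque's own z axis and vertical below 0.08 rad and contact force between the fingers and plaque below 0.3 N and linear speed of plaque below 0.03 m/s and value of joint door above 1 rad), for 0.2 s.
2. the door is shut and seated on its catch, within 0.015 rad (3 mm at its free edge) of fully home (value of joint door below 0.015 rad), for 0.2 s.
At the end, for the whole second after the job is handed in: Relief flat, face up, at rest in the bed (within 8 mm of its centre, lengthwise within 0.2 rad, underside within 3 mm of the blue floor); door shut on its catch, within 0.015 rad (3 mm at its free edge) of fully home, staying by itself; the five bystanders within 30 mm of their starts (x of plaque in the frame of bed between -0.008 and 0.008 m and y of plaque in the frame of bed between -0.008 and 0.008 m and z of plaque in the frame of bed between -0.003 and 0.003 m and angle between the x axis of plaque and the y axis of case, either way round below 0.2 rad and angle between plaque's own z axis and vertical below 0.08 rad and contact force between the fingers and plaque below 0.3 N and linear speed of plaque below 0.03 m/s and value of joint door below 0.015 rad and distance of each of tin, tape, jar, driver, brush from where it was at the start of the episode below 0.03 m); the robot touches nothing.
It fails at once if the door is slammed: it still closes faster than 3 rad/s (0.6 m/s at its free edge) on its way down to the catch, between 0.4 and 0.08 rad (velocity of joint door below -3 rad/s and value of joint door between 0.08 and 0.4 rad).
It fails at once if the robot loads the frame, its glass door or anything on it with more than 60 N (contact force between any of the arm, the fingers and case above 60 N).
It fails at once if the relief is dropped: it falls, out of the fingers, faster than 0.5 m/s (a drop of about 13 mm) (linear speed of plaque above 0.5 m/s and contact force between the fingers and plaque below 0.1 N).
It fails at once if a bystander (tin, tape measure, jar, screwdriver or brush) is shifted by more than 30 mm (distance of any of tin, tape, jar, driver, brush from where it was at the start of the episode above 0.03 m).
It also fails if it takes over 64 s, if anything falls off the work surface, if the arm or the gripper's body presses on something with over 40 N, if the wrist force passes 120 N, or if a joint passes its speed limit or range.

## Working session

There is one attempt and no reset: what is moved stays moved. The work goes in short steps, Python scripts to look and compute and a tool call to move; the robot and the scene stay as the last step left them, time stands still between calls to the robot, and variables do not carry over. Pictures are saved under pics/ and viewed, at most 10 in all, crops included, and the job is handed in when it is done.

Besides the shell and the picture viewer there is one more tool, called after ">>>" as name(argument=value, ...), one argument or row to a line, values as JSON. carry_out: Moves the arm, as the interface text tells. Its arguments: {"type":"object","properties":{"motion":{"type":"array"},"hand":{"type":"number"},"grip_force":{"type":"number"}},"required":["motion"]}

```bash
mkdir -p pics; cat > h.py <<'E'
from workcell import *
import numpy as np, cv2
from scipy.spatial.transform import Rotation as R
def snap(n,f):
    c=camera(n); cv2.imwrite(f'pics/{f}.png',c['img'][:,:,::-1]); 
    np.save(f'pics/{f}.npy',c,allow_pickle=True); return c
def load(f): return np.load(f'pics/{f}.npy',allow_pickle=True).item()
def ray(c,px):
    px=np.atleast_2d(np.array(px,float))
    K=np.array([[c['fx'],0,c['cx']],[0,c['fy'],c['cy']],[0,0,1]])
    u=cv2.undistortPoints(px[:,None],K,np.array([c['k1'],0,0,0,0.]))[:,0]
    T=np.array(c['extrinsics']); d=np.c_[u[:,0],-u[:,1],-np.ones(len(u))]@T[:3,:3].T
    return T[:3,3],d
def plane(c,px,z):
    o,d=ray(c,px); return o+d*((z-o[2])/d[:,2])[:,None]
def proj(c,P):
    T=np.linalg.inv(np.array(c['extrinsics'])); p=np.atleast_2d(P)@T[:3,:3].T+T[:3,3]
    s=np.c_[p[:,0],-p[:,1]]/(-p[:,2:]); s*=1+c['k1']*(s**2).sum(1)[:,None]
    return s*[c['fx'],c['fy']]+[c['cx'],c['cy']]
E
python3 - <<'E'
from h import *
ims=[snap(n,n+'0') for n in('scene','side','wrist')]
for c in ims: print(c['fx'],c['cx'],c['cy'],c['k1'],np.round(c['extrinsics'],3).tolist())
print(get_obs())
E
```

```text
372.923185902513 320.21153770034357 202.1733487027284 -0.03361497508942482 [[0.366, -0.526, 0.768, 1.41], [0.93, 0.219, -0.294, -0.245], [-0.013, 0.822, 0.569, 0.676], [0.0, 0.0, 0.0, 1.0]]
410.5964427527002 321.0861188735731 202.2334142704119 0.009806527693734897 [[-0.497, -0.576, 0.649, 1.255], [0.867, -0.311, 0.389, 0.441], [-0.023, 0.756, 0.654, 0.751], [0.0, 0.0, 0.0, 1.0]]
308.79488950721804 313.3498203198119 202.51764269345526 -0.04333156675694478 [[0.369, -0.887, -0.279, 0.16], [0.929, 0.352, 0.111, 0.608], [-0.0, -0.3, 0.954, 0.373], [0.0, 0.0, 0.0, 1.0]]
{'clock': 0.15, 'joint_pos': array([-1.21561022,  0.33275092, -0.06472452,  1.46069442,  0.02155883,
        1.34990849, -0.08846781]), 'joint_velocities': array([ 0.00063454, -0.00204005, -0.00102394, -0.00294525, -0.0003924 ,
        0.00143238,  0.00058023]), 'tau': array([ 8.94441237e-04, -6.25825882e+01,  4.92531073e-02, -3.91850710e+01,
        1.62811606e-02,  7.61268631e-03, -1.76359015e-05]), 'position': array([0.23039933, 0.58065397, 0.19360942]), 'ee_rot': array([ 1.87741227e-01,  9.82218380e-01, -5.24472758e-04, -1.02482641e-04]), 'ft_force': array([ 0.02257625, -0.19955373, -0.41136334]), 'torque': array([0.02457415, 0.02391548, 0.0442502 ]), 'grasp_force': 0.0, 'grip_width': 0.9999083683620549}
```

View pics/scene0.png

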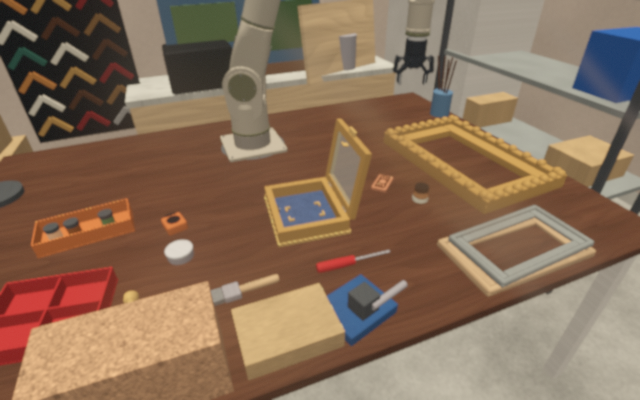

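View pics/side0.png

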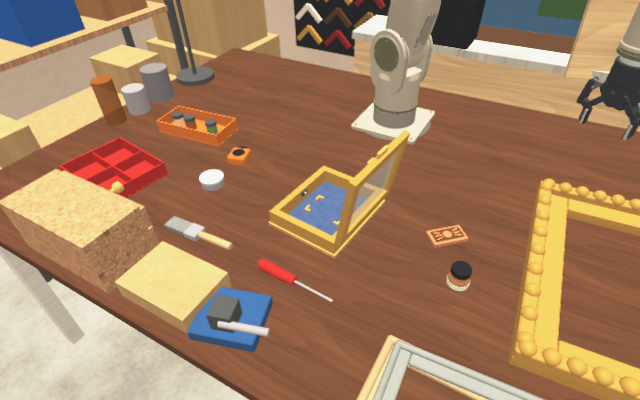

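The scene view shows the frame at about (307,208) with its door upright. The relief is at (382,183), beside the jar (420,192) on the hinge side. In the side view the relief is at (447,235) and the bed at (320,205), with the door hiding only the far part.

```bash
python3 - <<'E'
from h import *
s=load('scene0');d=load('side0')
for n,c,px in(('scene',s,(382,183)),('side',d,(447,235))): print(n,plane(c,[px],.012).round(3))
print('jar',plane(d,[(459,280)],.02).round(3),plane(s,[(420,194)],.03).round(3))
hsv=cv2.cvtColor(d['img'],cv2.COLOR_RGB2HSV)
a=d['img'][225:245,425:470]; print(d['img'][235,430:468:3].tolist())
A=cv2.resize(s['img'][110:250,250:450],(800,560),interpolation=cv2.INTER_CUBIC)
cv2.imwrite('pics/cropA.png',A[:,:,::-1])
B=cv2.resize(d['img'][125:275,260:480],(792,540),interpolation=cv2.INTER_CUBIC)
cv2.imwrite('pics/cropB.png',B[:,:,::-1])
E
```

```text
scene [[0.49  0.332 0.012]]
side [[0.482 0.34  0.012]]
jar [[0.614 0.405 0.02 ]] [[0.618 0.393 0.03 ]]
[[247, 196, 130], [154, 92, 56], [234, 152, 100], [245, 181, 118], [167, 99, 62], [247, 200, 130], [247, 201, 133], [244, 174, 113], [170, 103, 64], [198, 119, 80], [227, 144, 95], [175, 106, 67], [229, 148, 99]]
```

View pics/cropA.png

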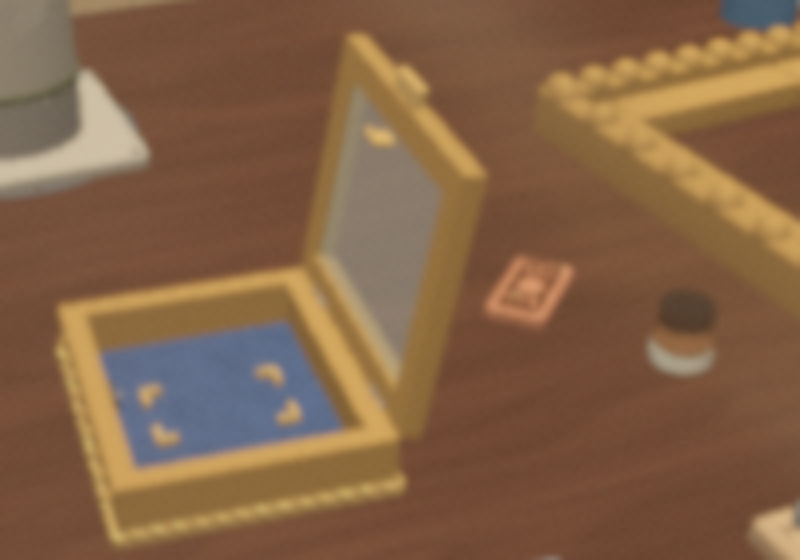

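View pics/cropB.png

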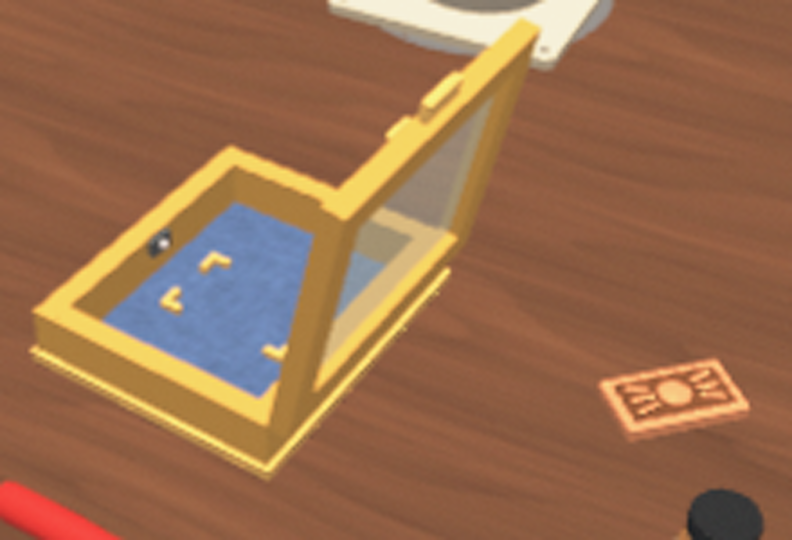

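Crop A (scene) shows the four stops at (148,392), (165,437), (272,372) and (290,412), and the outer top corners of the frame. Crop B (side) shows the relief face-up with its top corners at about (600,380), (718,358), (748,396) and (630,433).

```bash
python3 - <<'E'
from h import *
s=load('scene0');d=load('side0')
A=lambda p:(np.array(p)+.5)/4-.5+[250,110]
B=lambda p:(np.array(p)+.5)/3.6-.5+[260,125]
st=plane(s,A([(148,392),(165,437),(272,372),(290,412)]),.019);print('stops',st.round(3).tolist(),st.mean(0))
cs=plane(s,A([(60,305),(120,490),(400,437),(305,270)]),.05);print('case scene',cs.round(3).tolist(),cs.mean(0))
cd=plane(d,B([(232,150),(36,312),(270,427)]),.05);print('case side',cd.round(3).tolist(),(cd[0]+cd[2])/2)
p=plane(d,B([(600,380),(718,358),(748,396),(630,433)]),.012);print('plq',p.round(3).tolist(),p.mean(0),np.degrees(np.arctan2(*(p[1]-p[0])[1::-1])),np.degrees(np.arctan2(*(p[2]-p[3])[1::-1])))
o=get_obs();print(R.from_quat(o['ee_rot']).as_matrix().round(3))
# door: free edge corners by triangulation
for x in [(A([(350,35)]),B([(538,30)])),(A([(480,178)]),B([(345,215)]))]:
    o1,d1=ray(s,x[0]);o2,d2=ray(d,x[1]);t=np.linalg.lstsq(np.c_[d1[0],-d2[0]],o2-o1,rcond=None)[0]
    print('door',(o1+d1[0]*t[0]).round(3),(o2+d2[0]*t[1]).round(3))
E
```

```text
stops [[0.513, -0.011, 0.019], [0.572, -0.016, 0.019], [0.524, 0.086, 0.019], [0.578, 0.08, 0.019]] [0.54659736 0.03477038 0.019     ]
case scene [[0.415, -0.051, 0.05], [0.655, -0.072, 0.05], [0.673, 0.124, 0.05], [0.44, 0.148, 0.05]] [0.54594481 0.03716211 0.05      ]
case side [[0.418, -0.048, 0.05], [0.654, -0.074, 0.05], [0.672, 0.125, 0.05]] [0.54526635 0.0384027  0.05      ]
plq [[0.49, 0.289, 0.012], [0.429, 0.355, 0.012], [0.457, 0.383, 0.012], [0.529, 0.323, 0.012]] [0.47626582 0.33775146 0.012     ] 132.86115715107945 140.44101337016906
[[-0.93   0.369 -0.   ]
 [ 0.369  0.93  -0.001]
 [ 0.    -0.001 -1.   ]]
door [0.426 0.192 0.24 ] [0.429 0.193 0.235]
door [0.674 0.172 0.24 ] [0.672 0.172 0.243]
```

>>> carry_out(
  motion=[
    {"xyz":[-0.04,-0.017,0.005],"angular":[0,0,3]},
    {"xyz":[-0.08,-0.034,0.01],"angular":[0,0,6]},
    {"xyz":[-0.12,-0.051,0.015],"angular":[0,0,9]},
    {"xyz":[-0.16,-0.068,0.02],"angular":[0,0,12]},
    {"xyz":[-0.2,-0.085,0.025],"angular":[0,0,15]},
    {"xyz":[-0.24,-0.102,0.03],"angular":[0,0,18]},
    {"xyz":[-0.28,-0.119,0.035],"angular":[0,0,20]},
    {"xyz":[-0.318,-0.135,0.04],"angular":[0,0,22]},
    {"xyz":[-0.318,-0.135,0.04],"angular":[0,0,22]},
    {"xyz":[-0.318,-0.135,0.04],"angular":[0,0,22]},
  ],
  hand=0.8,
)

```text
clock: 1.15
position: [0.4766, 0.3373, 0.1539]
ee_rot: [0.373, 0.928, -0.0, -0.0]
ft_force: [-0.1, 0.6, -0.2]
grip_width: 0.799
grasp_force: 0.0
```

```bash
python3 - <<'E'
from h import *
c=snap('wrist','w1');o=get_obs();print(o['clock'],o['position'],o['ft_force'],o['grip_width'],R.from_quat(o['ee_rot']).as_matrix().round(3))
E
```

```text
1.2 [0.47576337 0.3386939  0.1540085 ] [-0.4993486   0.78479392 -0.17836684] 0.8005051695394192 [[-0.724  0.69  -0.001]
 [ 0.69   0.724  0.   ]
 [ 0.001 -0.    -1.   ]]
```

View pics/w1.png

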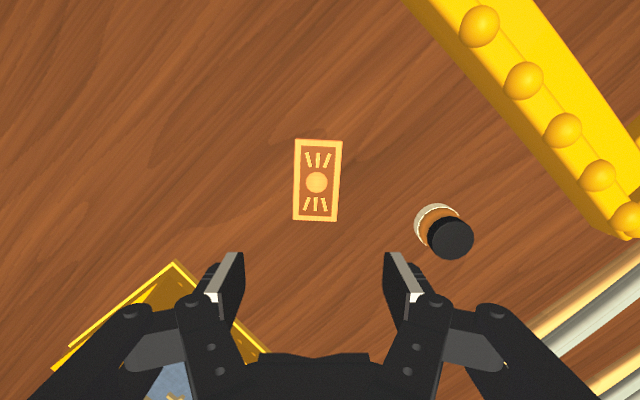

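The wrist picture shows the relief, with corners (295,139), (342,141), (336,221) and (293,219), lying nearly square between the fingers. The jar is to its right at (445,232).

```bash
python3 - <<'E'
from h import *
c=load('w1')
im=c['img'].astype(int); sub=cv2.cvtColor(c['img'],cv2.COLOR_RGB2HSV)[125:235,280:355]
m=((im[...,0]>195)&(im[...,2]>70))[125:235,280:355].astype(np.uint8)
k,_=cv2.findContours(m,0,1); q=max(k,key=cv2.contourArea)[:,0]+[280,125]
P=plane(c,q,.011); r=cv2.minAreaRect((P[:,:2]*1000).astype(np.float32)); print('mask',r,len(q))
p=plane(c,[(294.5,139),(342.5,141),(336.5,221.5),(293,219.5)],.012);print(p.round(4).tolist(),p.mean(0))
for a,b in((3,0),(2,1),(0,1),(3,2)): v=p[b]-p[a];print(np.degrees(np.arctan2(v[1],v[0])),np.linalg.norm(v))
E
```

```text
mask ((479.87432861328125, 338.3701477050781), (49.21278381347656, 89.14840698242188), 43.43801498413086) 248
[[0.4319, 0.3533, 0.012], [0.4675, 0.3875, 0.012], [0.5284, 0.3233, 0.012], [0.4933, 0.29, 0.012]] [0.48027584 0.33853494 0.012     ]
134.13130059362774 0.08812647165386307
133.50526961933255 0.08852923145730789
43.895693216636886 0.049357305755545415
43.42038749468284 0.048393335701772976
```

>>> carry_out(
  motion=[
    {"xyz":[-0.003,0.003,0.02],"angular":[0,0,2.9]},
    {"xyz":[-0.003,0.003,0.05],"angular":[0,0,2.9]},
    {"xyz":[-0.003,0.003,0.08],"angular":[0,0,2.9]},
    {"xyz":[-0.003,0.003,0.11],"angular":[0,0,2.9]},
    {"xyz":[-0.003,0.003,0.13],"angular":[0,0,2.9]},
    {"xyz":[-0.003,0.003,0.142],"angular":[0,0,2.9]},
    {"xyz":[-0.003,0.003,0.148],"angular":[0,0,2.9]},
    {"xyz":[-0.003,0.003,0.15],"angular":[0,0,2.9]},
    {"xyz":[-0.003,0.003,0.152],"angular":[0,0,2.9]},
    {"xyz":[-0.003,0.003,0.152],"angular":[0,0,2.9]},
  ],
  hand=0.75,
)

```text
clock: 2.2
position: [0.4809, 0.3387, 0.0029]
ee_rot: [0.395, 0.919, 0.001, 0.0]
ft_force: [-0.3, 0.2, 0.8]
grip_width: 0.75
grasp_force: 0.0
```

>>> carry_out(
  motion=[
    {"xyz":[0,0,0.002],"angular":[0,0,0]},
    {"xyz":[0,0,0.003],"angular":[0,0,0]},
    {"xyz":[0,0,0.003],"angular":[0,0,0]},
  ],
  hand=0.68,
)

```text
clock: 2.5
position: [0.4806, 0.3383, -0.0007]
ee_rot: [0.395, 0.919, 0.0, -0.0]
ft_force: [-0.6, -0.8, -0.0]
grip_width: 0.681
grasp_force: 0.0
```

>>> carry_out(
  motion=[
    {"xyz":[0,0,0.001],"angular":[0,0,0]},
    {"xyz":[0,0,0.001],"angular":[0,0,0]},
    {"xyz":[0,0,0.001],"angular":[0,0,0]},
    {"xyz":[0,0,0.001],"angular":[0,0,0]},
    {"xyz":[0,0,0.001],"angular":[0,0,0]},
  ],
  hand=0.4,
  grip_force=50,
)

```text
clock: 3.0
position: [0.4806, 0.3383, -0.0017]
ee_rot: [0.395, 0.919, 0.0, -0.0]
ft_force: [-0.3, -0.4, 0.5]
grip_width: 0.401
grasp_force: 0.0
```

```bash
python3 - <<'E'
from h import *
c=snap('wrist','w2');s=snap('side','s2')
B=cv2.resize(s['img'][190:270,400:500],(500,400),interpolation=cv2.INTER_CUBIC)
a=cv2.resize(c['img'],(640,400)); out=np.zeros((400,800,3),np.uint8)
out=np.hstack([cv2.resize(c['img'][100:400,120:520],(400,300)),cv2.resize(s['img'][170:290,380:540],(400,300),interpolation=cv2.INTER_CUBIC)])
cv2.imwrite('pics/c2.png',out[:,:,::-1])
E
```

```text
(no output)
```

View pics/c2.png

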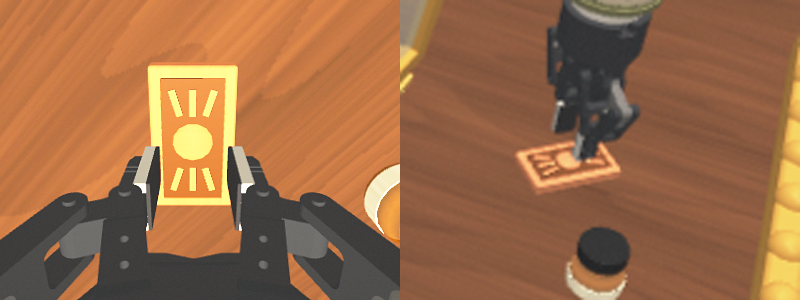

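```bash
python3 - <<'E'
from h import *
o=get_obs();c=load('w2');s=load('s2');p=o['position'];M=R.from_quat(o['ee_rot']).as_matrix();print(p,o['grip_width'],o['ft_force'])
for b in(0,-.01,-.02,-.03):
  for y in(.017,-.017,.021): 
    P=p+M@[.011,y,b]; print(b,y,(proj(c,P)-[120,100]).round(0),((proj(s,P)-[380,170])*2.5).round(0))
print('plaque centre px', plane(c,[(192+120,141+100)],.016))
print(np.array(c['extrinsics']).round(3))
E
```

```text
[ 0.48058076  0.33831481 -0.00176055] 0.39896992039939505 [ 0.18961739  0.30383332 -0.05917248]
0 0.017 [[221. 116.]] [[182. 181.]]
0 -0.017 [[166. 116.]] [[166. 157.]]
0 0.021 [[228. 116.]] [[184. 184.]]
-0.01 0.017 [[223. 122.]] [[184. 174.]]
-0.01 -0.017 [[165. 122.]] [[168. 150.]]
-0.01 0.021 [[229. 122.]] [[186. 177.]]
-0.02 0.017 [[224. 128.]] [[186. 167.]]
-0.02 -0.017 [[163. 128.]] [[170. 143.]]
-0.02 0.021 [[231. 128.]] [[188. 169.]]
-0.03 0.017 [[226. 135.]] [[188. 159.]]
-0.03 -0.017 [[161. 135.]] [[172. 136.]]
-0.03 0.021 [[234. 135.]] [[190. 162.]]
plaque centre px [[0.47849882 0.3392196  0.016     ]]
[[ 0.726 -0.656 -0.207  0.428]
 [ 0.688  0.693  0.217  0.393]
 [ 0.001 -0.3    0.954  0.178]
 [ 0.     0.     0.     1.   ]]
```

The picture shows the fingers closed above the relief. Their tips are higher than the reported TCP, and the relief hasn't moved. I'll reopen the fingers and feel downward.

>>> carry_out(
  motion=[
    {"xyz":[0,0,0],"angular":[0,0,0]},
    {"xyz":[0,0,0],"angular":[0,0,0]},
    {"xyz":[0,0,0.003],"angular":[0,0,0]},
    {"xyz":[0,0,0.005],"angular":[0,0,0]},
    {"xyz":[0,0,0.007],"angular":[0,0,0]},
    {"xyz":[0,0,0.007],"angular":[0,0,0]},
  ],
  hand=0.72,
)

```text
clock: 3.7
position: [0.4803, 0.3381, -0.0092]
ee_rot: [0.395, 0.919, -0.0, -0.0]
ft_force: [-0.3, -0.1, -0.5]
grip_width: 0.724
grasp_force: 0.0
```

```bash
python3 - <<'E'
from h import *
c=snap('wrist','w3');s=snap('side','s3')
out=np.hstack([cv2.resize(c['img'][100:400,120:520],(400,300)),cv2.resize(s['img'][170:290,380:540],(400,300),interpolation=cv2.INTER_CUBIC)])
cv2.imwrite('pics/c3.png',out[:,:,::-1])
o=get_obs();p=o['position'];M=R.from_quat(o['ee_rot']).as_matrix();print(p,o['grip_width'],o['ft_force'])
E
```

```text
[ 0.48051976  0.33822809 -0.008887  ] 0.7209046618319437 [ 0.54267919 -0.29682116  0.33745603]
```

View pics/c3.png

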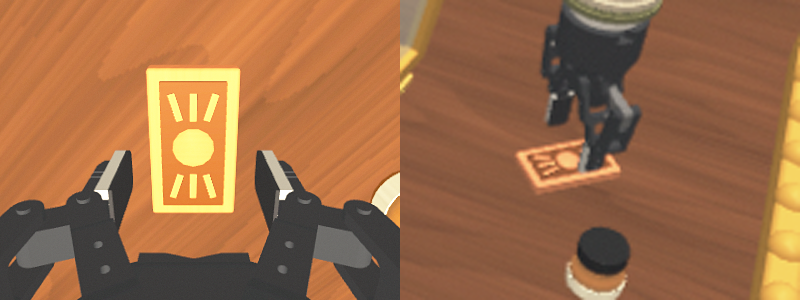

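The left panel shows the open fingers either side of the relief, with tips at (125,150) and (262,150), still above it. There is no bench contact yet, so I'll go further down.

>>> carry_out(
  motion=[
    {"xyz":[0,0,0.002],"angular":[0,0,0]},
    {"xyz":[0,0,0.004],"angular":[0,0,0]},
    {"xyz":[0,0,0.006],"angular":[0,0,0]},
    {"xyz":[0,0,0.006],"angular":[0,0,0]},
  ],
)

```text
clock: 4.2
position: [0.4803, 0.3381, -0.0152]
ee_rot: [0.395, 0.919, -0.0, -0.0]
ft_force: [0.9, 1.1, -1.3]
grip_width: 0.714
grasp_force: 0.0
```

>>> carry_out(
  motion=[
    {"xyz":[0,0,0.001],"angular":[0,0,0]},
    {"xyz":[0,0,0.002],"angular":[0,0,0]},
    {"xyz":[0,0,0.003],"angular":[0,0,0]},
    {"xyz":[0,0,0.004],"angular":[0,0,0]},
    {"xyz":[0,0,0.004],"angular":[0,0,0]},
  ],
)

```text
clock: 4.7
position: [0.4805, 0.3382, -0.019]
ee_rot: [0.395, 0.919, -0.0, -0.0]
ft_force: [-0.1, 0.7, -0.6]
grip_width: 0.72
grasp_force: 0.0
```

>>> carry_out(
  motion=[
    {"xyz":[0,0,0.001],"angular":[0,0,0]},
    {"xyz":[0,0,0.002],"angular":[0,0,0]},
    {"xyz":[0,0,0.003],"angular":[0,0,0]},
    {"xyz":[0,0,0.004],"angular":[0,0,0]},
    {"xyz":[0,0,0.004],"angular":[0,0,0]},
  ],
  hand=0.68,
)

```text
clock: 5.2
position: [0.4805, 0.3382, -0.023]
ee_rot: [0.395, 0.919, -0.0, -0.0]
ft_force: [0.4, -0.7, 1.4]
grip_width: 0.683
grasp_force: 0.0
```

>>> carry_out(
  motion=[
    {"xyz":[0,0,0],"angular":[0,0,0]},
    {"xyz":[0,0,0],"angular":[0,0,0]},
    {"xyz":[0,0,0],"angular":[0,0,0]},
    {"xyz":[0,0,0],"angular":[0,0,0]},
  ],
  hand=0.5,
  grip_force=50,
)

```text
clock: 5.6
position: [0.4806, 0.3383, -0.0227]
ee_rot: [0.395, 0.919, 0.0, 0.0]
ft_force: [0.3, -0.2, 0.9]
grip_width: 0.5
grasp_force: 0.0
```

```bash
python3 - <<'E'
from h import *
for f,q in(('w2',[(148,66),(237,66),(225,205),(158,205)]),('w3',[(147,67),(240,68),(232,212),(153,212)])):
  p=plane(load(f),np.array(q)+[120,100],.012); print([np.linalg.norm(p[i]-p[(i+1)%4]).round(4) for i in range(4)],p.mean(0))
c=snap('wrist','w4');print(np.array(c['extrinsics'])[:3,3],get_obs()['position'])
# triangulate right finger tip of w3: wrist px vs side px
o1,d1=ray(load('w3'),[(382,250)]);o2,d2=ray(load('s3'),[(380+588/2.5-160,170+170/2.5)])
s=snap('side','s4')
out=np.hstack([cv2.resize(c['img'][100:400,120:520],(400,300)),cv2.resize(s['img'][180:270,410:530],(400,300),interpolation=cv2.INTER_CUBIC)])
cv2.imwrite('pics/c4.png',out[:,:,::-1])
E
```

```text
[np.float64(0.0483), np.float64(0.0887), np.float64(0.0423), np.float64(0.0886)] [0.47966193 0.33793911 0.012     ]
[np.float64(0.0483), np.float64(0.0886), np.float64(0.0481), np.float64(0.0891)] [0.47950614 0.33851299 0.012     ]
[0.42817536 0.3931945  0.15664425] [ 0.48059236  0.33830997 -0.02274208]
```

View pics/c4.png

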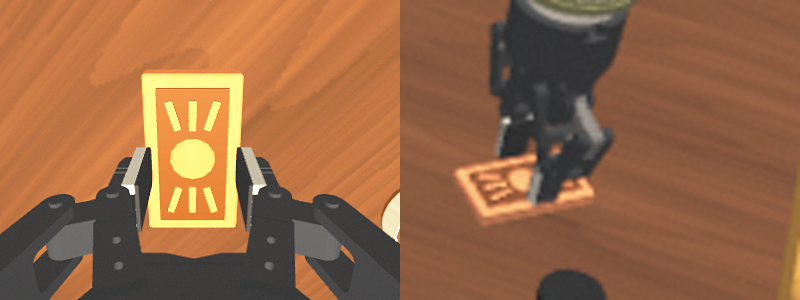

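```bash
python3 - <<'E'
from h import *
o=get_obs();c=load('w4');s=load('s4');p=o['position'];M=R.from_quat(o['ee_rot']).as_matrix()
for b in(0,-.015,-.03,-.045):
  for x in(.011,-.011): 
    P=p+M@[x,.0215,b]; print(b,x,P.round(3),(proj(c,P)-[120,100]).round(0),((proj(s,P)-[410,180])*10/3).round(0))
E
```

```text
0 0.011 [ 0.489  0.361 -0.023] [[228. 116.]] [[141. 231.]]
0 -0.011 [ 0.504  0.345 -0.023] [[227. 148.]] [[114. 237.]]
-0.015 0.011 [ 0.489  0.361 -0.008] [[231. 125.]] [[144. 217.]]
-0.015 -0.011 [ 0.504  0.345 -0.008] [[230. 159.]] [[117. 223.]]
-0.03 0.011 [0.489 0.361 0.007] [[234. 135.]] [[148. 203.]]
-0.03 -0.011 [0.504 0.345 0.007] [[233. 172.]] [[121. 209.]]
-0.045 0.011 [0.489 0.361 0.022] [[238. 148.]] [[152. 189.]]
-0.045 -0.011 [0.504 0.345 0.022] [[236. 187.]] [[124. 195.]]
```

The left panel puts the pad tips at (148,148) and (238,148). By ray geometry they are about 42 mm above the reported TCP, so the relief was never touched. I'll reopen and go lower, feeling for the bench.

>>> carry_out(
  motion=[
    {"xyz":[0,0,0],"angular":[0,0,0]},
    {"xyz":[0,0,0],"angular":[0,0,0]},
    {"xyz":[0,0,0.003],"angular":[0,0,0]},
    {"xyz":[0,0,0.006],"angular":[0,0,0]},
    {"xyz":[0,0,0.009],"angular":[0,0,0]},
    {"xyz":[0,0,0.011],"angular":[0,0,0]},
    {"xyz":[0,0,0.013],"angular":[0,0,0]},
    {"xyz":[0,0,0.013],"angular":[0,0,0]},
  ],
  hand=0.7,
)

```text
clock: 6.5
position: [0.4804, 0.3381, -0.0361]
ee_rot: [0.395, 0.919, -0.0, -0.0]
ft_force: [-0.2, -0.4, -0.4]
grip_width: 0.694
grasp_force: 0.0
```

>>> carry_out(
  motion=[
    {"xyz":[0,0,0.001],"angular":[0,0,0]},
    {"xyz":[0,0,0.002],"angular":[0,0,0]},
    {"xyz":[0,0,0.003],"angular":[0,0,0]},
    {"xyz":[0,0,0.004],"angular":[0,0,0]},
    {"xyz":[0,0,0.004],"angular":[0,0,0]},
  ],
)

```text
clock: 7.0
position: [0.4805, 0.3382, -0.0399]
ee_rot: [0.395, 0.919, -0.0, -0.0]
ft_force: [0.7, 0.7, -0.4]
grip_width: 0.707
grasp_force: 0.0
```

>>> carry_out(
  motion=[
    {"xyz":[0,0,0],"angular":[0,0,0]},
    {"xyz":[0,0,0],"angular":[0,0,0]},
    {"xyz":[0,0,0],"angular":[0,0,0]},
    {"xyz":[0,0,0],"angular":[0,0,0]},
  ],
  hand=0.45,
  grip_force=50,
)

```text
clock: 7.4
position: [0.4806, 0.3383, -0.0395]
ee_rot: [0.395, 0.919, 0.0, 0.0]
ft_force: [-2.4, -1.0, 6.2]
grip_width: 0.568
grasp_force: 53.1
```

The grip holds at 48 mm, so the true fingertips are about 40 mm above the reported TCP. Lifting.

>>> carry_out(
  motion=[
    {"xyz":[0,0,-0.01],"angular":[0,0,0]},
    {"xyz":[0,0,-0.03],"angular":[0,0,0]},
    {"xyz":[0,0,-0.06],"angular":[0,0,0]},
    {"xyz":[0,0,-0.09],"angular":[0,0,0]},
    {"xyz":[0,0,-0.12],"angular":[0,0,0]},
    {"xyz":[0,0,-0.15],"angular":[0,0,0]},
    {"xyz":[0,0,-0.18],"angular":[0,0,0]},
    {"xyz":[0,0,-0.21],"angular":[0,0,0]},
    {"xyz":[0,0,-0.24],"angular":[0,0,0]},
    {"xyz":[0,0,-0.27],"angular":[0,0,0]},
    {"xyz":[0,0,-0.29],"angular":[0,0,0]},
    {"xyz":[0,0,-0.29],"angular":[0,0,0]},
  ],
)

```text
clock: 8.6
position: [0.4815, 0.3389, 0.2533]
ee_rot: [0.395, 0.919, 0.002, 0.001]
ft_force: [0.7, -0.9, -3.2]
grip_width: 0.572
grasp_force: 52.8
```

```bash
python3 - <<'E'
from h import *
o=get_obs();print(o['joint_pos'].round(3),o['position'],o['grasp_force'],o['ft_force'],o['grip_width'])
M=R.from_quat(o['ee_rot']).as_matrix(); print(M.round(3), M.T@(np.array([.554,.13,.25])-o['position']))
c=snap('wrist','w5')
E
```

```text
[-0.846  0.22   0.186  1.484 -0.041  1.436  0.099] [0.48150583 0.33886035 0.25328106] 52.75480806827545 [ 0.6668036  -0.92925092 -3.1841836 ] 0.5718854732163923
[[-0.688  0.726  0.004]
 [ 0.726  0.688  0.003]
 [-0.     0.005 -1.   ]] [-0.20149357 -0.09099965  0.0028673 ]
```

>>> carry_out(
  motion=[
    {"xyz":[-0.02,-0.015,0],"angular":[0,0,4]},
    {"xyz":[-0.05,-0.036,0],"angular":[0,0,9]},
    {"xyz":[-0.085,-0.061,0],"angular":[0,0,14]},
    {"xyz":[-0.12,-0.086,0],"angular":[0,0,19]},
    {"xyz":[-0.155,-0.111,0],"angular":[0,0,24]},
    {"xyz":[-0.19,-0.136,0],"angular":[0,0,29]},
    {"xyz":[-0.225,-0.161,0],"angular":[0,0,34]},
    {"xyz":[-0.26,-0.186,0],"angular":[0,0,39]},
    {"xyz":[-0.29,-0.208,0],"angular":[0,0,44]},
    {"xyz":[-0.315,-0.226,0],"angular":[0,0,48]},
    {"xyz":[-0.325,-0.233,0],"angular":[0,0,49]},
    {"xyz":[-0.325,-0.233,0],"angular":[0,0,49]},
  ],
)

```text
clock: 9.85
position: [0.5342, -0.0598, 0.2488]
ee_rot: [0.742, 0.671, -0.001, -0.0]
ft_force: [-0.1, 0.3, -2.7]
grip_width: 0.566
grasp_force: 52.7
```

```bash
python3 - <<'E'
from h import *
c=snap('wrist','w6')
o=get_obs();print(o['joint_pos'].round(3),o['position'],o['grasp_force'],o['ft_force'])
M=R.from_quat(o['ee_rot']).as_matrix(); print(M.round(3)); print(proj(c,[.5455,.0375,.012]))
E
```

```text
[-0.468  0.111  0.538  1.632 -0.057  1.416 -0.02 ] [ 0.53435185 -0.0577664   0.2489103 ] 52.7178418636322 [-0.27941571  1.03109356 -2.7044881 ]
[[ 0.097  0.995 -0.002]
 [ 0.995 -0.097  0.   ]
 [-0.    -0.002 -1.   ]]
[[314.45799295  88.13495984]]
```

View pics/w6.png

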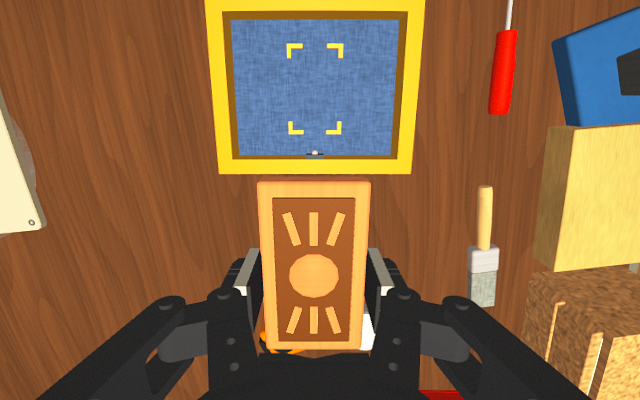

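The wrist picture shows the bed, with stop corners at (287,44), (343,44), (289,133) and (341,133). The held relief has corners (258,182), (371,182), (355,350) and (268,350) and is aligned with the bed. Next I'll measure both.

```bash
python3 - <<'E'
from h import *
c=load('w6');im=c['img'].astype(int);p=np.array([.5343,-.0588,.2489])
m=((im[...,0]>150)&(im[...,1]>130)&(im[...,2]<120)).astype(np.uint8); m[:35]=0;m[145:]=0;m[:,:270]=0;m[:,360:]=0
n,l,st,ce=cv2.connectedComponentsWithStats(m);print(st[1:].tolist())
q=np.argwhere(m>0)[:,::-1].astype(float)
# extreme outer corners of each quadrant
cor=[]
for sx in(-1,1):
  for sy in(-1,1):
    cor.append(q[np.argmax(q@[sx,sy])]+[.5*sx,.5*sy])
S=plane(c,cor,.019);ctr=S.mean(0);print('stops',cor,S.round(4).tolist(),ctr)
r=cv2.minAreaRect((plane(c,q,.019)[:,:2]*1000).astype(np.float32));print(r)
v=(S[1]+S[3]-S[0]-S[2]);print('bed y axis', np.degrees(np.arctan2(v[1],v[0])), 'or x', np.degrees(np.arctan2(*(S[2]+S[3]-S[0]-S[1])[1::-1])))
for z in(.295,.300,.305):
  P=plane(c,[(258,182),(371,182),(355.5,350),(268,350)],z);print(z,[np.linalg.norm(P[i]-P[(i+1)%4]).round(4) for i in range(4)],P.mean(0)-[*p[:2],0], np.degrees(np.arctan2(*(P[0]-P[3])[1::-1])),np.degrees(np.arctan2(*(P[1]-P[2])[1::-1])),np.degrees(np.arctan2(*(P[1]-P[0])[1::-1])))
E
```

```text
[[287, 44, 16, 15, 117], [327, 44, 16, 15, 117], [289, 121, 14, 13, 90], [326, 121, 15, 13, 90]]
stops [array([286.5,  43.5]), array([288.5, 133.5]), array([342.5,  43.5]), array([340.5, 133.5])] [[0.5169, 0.0916, 0.019], [0.5063, -0.0151, 0.019], [0.5842, 0.0849, 0.019], [0.5736, -0.0218, 0.019]] [0.54527925 0.03490791 0.019     ]
((545.241455078125, 34.939239501953125), (106.06642150878906, 67.11843872070312), 84.275146484375)
bed y axis -95.66513087052823 or x -5.718586960132313
0.295 [np.float64(0.0501), np.float64(0.0928), np.float64(0.0471), np.float64(0.0928)] [-6.88439534e-05 -3.55215592e-03  2.95000000e-01] 84.34752035129773 82.51134028573956 -5.704380162032002
0.3 [np.float64(0.0482), np.float64(0.0893), np.float64(0.0453), np.float64(0.0893)] [ 2.38345131e-04 -6.13831084e-04  3.00000000e-01] 84.34752035129777 82.51134028573955 -5.7043801620319865
0.305 [np.float64(0.0463), np.float64(0.0858), np.float64(0.0436), np.float64(0.0858)] [0.00054553 0.00232449 0.305     ] 84.3475203512978 82.51134028573959 -5.704380162031987
```

>>> carry_out(
  motion=[
    {"xyz":[0.03,0.001,0],"angular":[0,0,0]},
    {"xyz":[0.06,0.001,0.01],"angular":[0,0,0]},
    {"xyz":[0.085,0.002,0.03],"angular":[0,0,0]},
    {"xyz":[0.094,0.002,0.06],"angular":[0,0,0]},
    {"xyz":[0.094,0.002,0.09],"angular":[0,0,0]},
    {"xyz":[0.094,0.002,0.12],"angular":[0,0,0]},
    {"xyz":[0.094,0.002,0.15],"angular":[0,0,0]},
    {"xyz":[0.094,0.002,0.18],"angular":[0,0,0]},
    {"xyz":[0.094,0.002,0.2],"angular":[0,0,0]},
    {"xyz":[0.094,0.002,0.2],"angular":[0,0,0]},
    {"xyz":[0.094,0.002,0.2],"angular":[0,0,0]},
  ],
)

```text
clock: 11.0
position: [0.5457, 0.0369, 0.0503]
ee_rot: [0.74, 0.673, -0.0, -0.0]
ft_force: [-0.1, 0.4, -3.2]
grip_width: 0.57
grasp_force: 53.1
```

```bash
python3 - <<'E'
from h import *
c=snap('wrist','w7'); o=get_obs();p=o['position'];M=R.from_quat(o['ee_rot']).as_matrix()
print(p,M.round(3).tolist(),o['ft_force'],o['grasp_force'])
for px in cv2.findContours(((c['img'][...,0]>150)&(c['img'][...,1]>130)&(c['img'][...,2]<120)).astype(np.uint8),0,1)[0]:
    if 20<cv2.contourArea(px)<2500: print(cv2.boundingRect(px))
print([proj(c,[*xy,.019]).round(0).tolist() for xy in((.5169,.0916),(.5063,-.0151),(.5842,.0849),(.5736,-.0218))])
E
```

```text
[0.54647124 0.03662751 0.05112746] [[0.095, 0.995, 0.001], [0.995, -0.095, 0.001], [0.001, 0.001, -1.0]] [-0.11978583  0.24164912 -2.82596988] 53.068073987960815
(420, 354, 14, 7)
(194, 354, 14, 6)
(561, 348, 25, 39)
(150, 348, 8, 10)
(334, 144, 29, 23)
(263, 143, 28, 24)
[[[263.0, 143.0]], [[269.0, 282.0]], [[363.0, 144.0]], [[355.0, 283.0]]]
```

>>> carry_out(
  motion=[
    {"xyz":[-0.001,-0.001,0.015],"angular":[0,0,0]},
    {"xyz":[-0.001,-0.001,0.03],"angular":[0,0,0]},
    {"xyz":[-0.001,-0.001,0.045],"angular":[0,0,0]},
    {"xyz":[-0.001,-0.001,0.058],"angular":[0,0,0]},
    {"xyz":[-0.001,-0.001,0.066],"angular":[0,0,0]},
    {"xyz":[-0.001,-0.001,0.071],"angular":[0,0,0]},
    {"xyz":[-0.001,-0.001,0.073],"angular":[0,0,0]},
    {"xyz":[-0.001,-0.001,0.075],"angular":[0,0,0]},
    {"xyz":[-0.001,-0.001,0.075],"angular":[0,0,0]},
  ],
)

```text
clock: 11.95
position: [0.5451, 0.0346, -0.0246]
ee_rot: [0.741, 0.672, 0.0, 0.0]
ft_force: [-0.7, -0.2, -4.1]
grip_width: 0.57
grasp_force: 53.0
```

>>> carry_out(
  motion=[
    {"xyz":[0.001,0,0.001],"angular":[0,0,0]},
    {"xyz":[0.001,0,0.002],"angular":[0,0,0]},
    {"xyz":[0.001,0,0.003],"angular":[0,0,0]},
    {"xyz":[0.001,0,0.003],"angular":[0,0,0]},
  ],
)

```text
clock: 12.35
position: [0.5452, 0.0357, -0.0275]
ee_rot: [0.74, 0.672, 0.0, -0.0]
ft_force: [-2.1, -0.2, 0.8]
grip_width: 0.571
grasp_force: 53.6
```

>>> carry_out(
  motion=[
    {"xyz":[0,0,0],"angular":[0,0,0]},
    {"xyz":[0,0,0],"angular":[0,0,0]},
    {"xyz":[0,0,0],"angular":[0,0,0]},
    {"xyz":[0,0,0],"angular":[0,0,0]},
  ],
  hand=0.68,
)

```text
clock: 12.75
position: [0.5452, 0.0355, -0.0277]
ee_rot: [0.741, 0.672, 0.0, 0.0]
ft_force: [0.6, 0.7, -0.3]
grip_width: 0.681
grasp_force: 0.0
```

>>> carry_out(
  motion=[
    {"xyz":[0,0,-0.005],"angular":[0,0,0]},
    {"xyz":[0,0,-0.02],"angular":[0,0,0]},
    {"xyz":[0,0,-0.05],"angular":[0,0,0]},
    {"xyz":[0,0,-0.09],"angular":[0,0,0]},
    {"xyz":[-0.02,0,-0.13],"angular":[0,0,0]},
    {"xyz":[-0.05,0,-0.17],"angular":[0,0,0]},
    {"xyz":[-0.08,0,-0.21],"angular":[0,0,0]},
    {"xyz":[-0.095,0,-0.25],"angular":[0,0,0]},
    {"xyz":[-0.095,0,-0.28],"angular":[0,0,0]},
    {"xyz":[-0.095,0,-0.28],"angular":[0,0,0]},
  ],
)

```text
clock: 13.75
position: [0.5375, -0.0602, 0.2579]
ee_rot: [0.741, 0.671, 0.003, 0.002]
ft_force: [0.0, -0.4, 0.2]
grip_width: 0.679
grasp_force: 0.0
```

```bash
python3 - <<'E'
from h import *
c=snap('wrist','w8');s=snap('side','s8');o=get_obs();print(o['position'],o['clock'],o['ft_force'])
im=c['img'].astype(int)
m=((im[...,0]>150)&(im[...,2]<im[...,0]-40)).astype(np.uint8)
# non-blue blob surrounded by blue floor
ctr=proj(c,[.5453,.0355,.024])[0];print(ctr)
b=(im[...,2]>im[...,0]).astype(np.uint8)
k,_=cv2.findContours(b,cv2.RETR_CCOMP,1)[:2] if False else cv2.findContours(b,cv2.RETR_CCOMP,cv2.CHAIN_APPROX_NONE)
for q in k:
  if cv2.contourArea(q)>1000: print(cv2.contourArea(q),cv2.boundingRect(q))
x,y=ctr.astype(int)
a=c['img'][max(0,y-75):y+75,x-100:x+100];print(a.shape)
d=s['img'][120:270,260:440]
cv2.imwrite('pics/c8.png',np.hstack([cv2.resize(a,(400,300),interpolation=cv2.INTER_CUBIC),cv2.resize(d,(360,300),interpolation=cv2.INTER_CUBIC)])[:,:,::-1])
E
```

```text
[ 0.5359335  -0.05914459  0.25335257] 13.85 [ 0.14097709 -0.25900927  0.35052336]
[310.02344019  90.1444929 ]
20236.0 (228, 22, 164, 133)
3396.0 (281, 44, 58, 84)
7705.5 (540, 7, 100, 120)
(150, 200, 3)
```

View pics/c8.png

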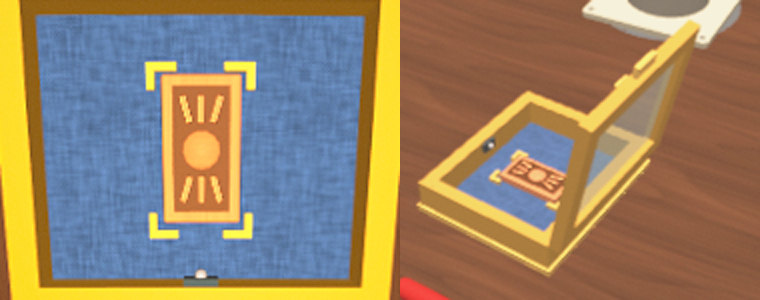

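The left panel shows the relief centred between all four stops, with corners at about (162,73) and (240,222). The right panel confirms it lies in the bed with the door up. Next I'll close the fingers and go over behind the door.

>>> carry_out(
  motion=[
    {"xyz":[0,0,-0.01],"angular":[0,0,0]},
    {"xyz":[0.02,0,-0.03],"angular":[0,0,0]},
    {"xyz":[0.06,0,-0.035],"angular":[0,0,0]},
    {"xyz":[0.1,0,-0.035],"angular":[0,0,0]},
    {"xyz":[0.14,0,-0.035],"angular":[0,0,0]},
    {"xyz":[0.18,0,-0.035],"angular":[0,0,0]},
    {"xyz":[0.22,0,-0.035],"angular":[0,0,0]},
    {"xyz":[0.26,0,-0.035],"angular":[0,0,0]},
    {"xyz":[0.3,0,-0.035],"angular":[0,0,0]},
    {"xyz":[0.324,0,-0.035],"angular":[0,0,0]},
    {"xyz":[0.324,0,-0.035],"angular":[0,0,0]},
  ],
  hand=0,
)

```text
clock: 14.95
position: [0.5655, 0.2682, 0.2856]
ee_rot: [0.738, 0.674, -0.001, -0.001]
ft_force: [-0.6, 0.4, -0.2]
grip_width: 0.004
grasp_force: 0.0
```

```bash
python3 - <<'E'
from h import *
o=get_obs();print(o['joint_pos'].round(3),o['position'],o['ft_force'],R.from_quat(o['ee_rot']).as_matrix().round(3).tolist())
E
```

```text
[-0.769  0.312  0.337  1.32  -0.103  1.529 -0.533] [0.56549734 0.26817097 0.28559085] [-0.58938664  0.44760299 -0.21902933] [[0.09, 0.996, -0.003], [0.996, -0.09, -0.001], [-0.001, -0.003, -1.0]]
```

>>> carry_out(
  motion=[
    {"xyz":[0,0,0.02],"angular":[0,0,0]},
    {"xyz":[0,0,0.05],"angular":[0,0,0]},
    {"xyz":[0,0,0.08],"angular":[0,0,0]},
    {"xyz":[0,0,0.11],"angular":[0,0,0]},
    {"xyz":[0,0,0.12],"angular":[0,0,0]},
    {"xyz":[-0.015,0,0.12],"angular":[0,0,0]},
    {"xyz":[-0.03,0,0.12],"angular":[0,0,0]},
    {"xyz":[-0.04,0,0.12],"angular":[0,0,0]},
    {"xyz":[-0.048,0,0.12],"angular":[0,0,0]},
    {"xyz":[-0.055,0,0.12],"angular":[0,0,0]},
    {"xyz":[-0.055,0,0.12],"angular":[0,0,0]},
  ],
)

```text
clock: 16.05
position: [0.5621, 0.2076, 0.1678]
ee_rot: [0.741, 0.672, 0.0, 0.0]
ft_force: [-0.8, 0.3, 0.5]
grip_width: -0.002
grasp_force: 0.0
```

>>> carry_out(
  motion=[
    {"xyz":[-0.006,0,0],"angular":[0,0,0]},
    {"xyz":[-0.012,0,0],"angular":[0,0,0]},
    {"xyz":[-0.018,0,0],"angular":[0,0,0]},
    {"xyz":[-0.024,0,0],"angular":[0,0,0]},
    {"xyz":[-0.03,0,0],"angular":[0,0,0]},
    {"xyz":[-0.036,0,0],"angular":[0,0,0]},
  ],
)

```text
clock: 16.65
position: [0.5589, 0.1751, 0.1698]
ee_rot: [0.74, 0.673, 0.002, -0.001]
ft_force: [-6.1, 7.1, 18.1]
grip_width: 0.001
grasp_force: 0.0
```

```bash
python3 - <<'E'
from h import *
o=get_obs();p=o['position'];print(p,o['ft_force'],'yp',(p[0]-.555)*.096+(p[1]-.135)*.995)
import math
for t in(1.7,1.57,1.45,1.3,1.15,1,.85,.7,.55,.4,.25,.15,.05,0):
    r=.182;print(t,'tip yc',round(-r*math.cos(t)+.016*math.sin(t)+.011,3),'tip z',round(.05+r*math.sin(t)+.016*math.cos(t),3))
E
```

```text
[0.55894898 0.17509817 0.16975523] [-6.07243179  7.09042941 18.07349568] yp 0.040276778091017214
1.7 tip yc 0.05 tip z 0.228
1.57 tip yc 0.027 tip z 0.232
1.45 tip yc 0.005 tip z 0.233
1.3 tip yc -0.022 tip z 0.23
1.15 tip yc -0.049 tip z 0.223
1 tip yc -0.074 tip z 0.212
0.85 tip yc -0.097 tip z 0.197
0.7 tip yc -0.118 tip z 0.179
0.55 tip yc -0.136 tip z 0.159
0.4 tip yc -0.15 tip z 0.136
0.25 tip yc -0.161 tip z 0.111
0.15 tip yc -0.167 tip z 0.093
0.05 tip yc -0.17 tip z 0.075
0 tip yc -0.171 tip z 0.066
```

Contact force points upward, so the gripper's body is meeting the door's top edge or tab. I'll back off and go higher.

>>> carry_out(
  motion=[
    {"xyz":[0.01,0,-0.005],"angular":[0,0,0]},
    {"xyz":[0.02,0,-0.015],"angular":[0,0,0]},
    {"xyz":[0.02,0,-0.026],"angular":[0,0,0]},
    {"xyz":[0.02,0,-0.026],"angular":[0,0,0]},
  ],
)

```text
clock: 17.05
position: [0.5611, 0.1933, 0.1949]
ee_rot: [0.74, 0.672, 0.001, 0.0]
ft_force: [-0.2, 0.1, -0.3]
grip_width: -0.0
grasp_force: 0.0
```

>>> carry_out(
  motion=[
    {"xyz":[-0.006,0,0],"angular":[0,0,0]},
    {"xyz":[-0.012,0,0],"angular":[0,0,0]},
    {"xyz":[-0.018,0,0],"angular":[0,0,0]},
    {"xyz":[-0.024,0,0],"angular":[0,0,0]},
    {"xyz":[-0.03,0,0],"angular":[0,0,0]},
  ],
)

```text
clock: 17.55
position: [0.5574, 0.1633, 0.1936]
ee_rot: [0.74, 0.672, 0.001, -0.0]
ft_force: [0.2, 4.0, 3.3]
grip_width: -0.002
grasp_force: 1.9
```

```bash
python3 - <<'E'
from h import *
o=get_obs();p=o['position'];print(p,o['ft_force'],'yp',(p[0]-.555)*.096+(p[1]-.135)*.995)
s=snap('side','s9');a=load('s8');d=cv2.absdiff(s['img'],a['img'])
# door top corner tracking: yellow mask topmost-right in door area
for c in(a,s):
  im=c['img'].astype(int);m=(im[...,0]>200)&(im[...,1]>170)&(im[...,2]<120);m[:,:330]=0;m[:,425:]=0;m[:120]=0;q=np.argwhere(m)
  print('topright',q[np.argmax(q@[-1,1])][::-1],m.sum())
E
```

```text
[0.5574142  0.16330405 0.19358478] [0.22104427 3.96379751 3.26483009] yp 0.028394297744589767
topright [408 132] 1030
topright [395 125] 661
```

>>> carry_out(
  motion=[
    {"xyz":[-0.011,0,0],"angular":[0,0,0]},
    {"xyz":[-0.023,0,0],"angular":[0,0,0]},
    {"xyz":[-0.036,0,0],"angular":[0,0,0]},
    {"xyz":[-0.05,0,0.001],"angular":[0,0,0]},
    {"xyz":[-0.064,0,0.004],"angular":[0,0,0]},
    {"xyz":[-0.077,0,0.008],"angular":[0,0,0]},
    {"xyz":[-0.09,0,0.013],"angular":[0,0,0]},
    {"xyz":[-0.102,0,0.019],"angular":[0,0,0]},
    {"xyz":[-0.102,0,0.019],"angular":[0,0,0]},
  ],
)

```text
clock: 18.5
position: [0.5472, 0.0585, 0.1733]
ee_rot: [0.742, 0.671, -0.001, 0.0]
ft_force: [-0.5, -0.1, -0.0]
grip_width: 0.004
grasp_force: 0.0
```

```bash
python3 - <<'E'
from h import *
o=get_obs();p=o['position'];print(p,o['ft_force'],'yp',(p[0]-.555)*.096+(p[1]-.135)*.995)
s=snap('side','s10')
E
```

```text
[0.54715051 0.0585011  0.17334482] [-0.45102711 -0.09226156 -0.03495736] yp -0.07686995468334391
```

```bash
python3 - <<'E'
from h import *
a=load('s8');c=load('s10')
def ym(c): 
    h=cv2.cvtColor(c['img'],cv2.COLOR_RGB2HSV);return ((h[...,0]>17)&(h[...,0]<30)&(h[...,1]>120)&(h[...,2]>90))
for f in(a,c):
    m=ym(f)
    print()
    for r in range(130,262,6): print(''.join('#' if v else '.' for v in m[r,262:420:2]))
E
```

```text
...............................................................................
....................................................................#####......
.................................................................#####.........
............................................................#.#####..#.........
..........................................................#####....##..........
......................................................######......#............
...............................#....................#####......................
...........................#####.#######.........#####..........#..............
.......................####........#...#.##########............#...............
....................####...#.........#..#...####..............#................
................####........................#................#.................
.............######..#.......#............#.##............##...................
.........####..##.........................#............###..#..................
......#####..#........##........#....#..............###..#..
[... 1720 characters left out ...]
...##.....####...............#######..#.....................
.......######..................####..........########.##.......................
.....#.#.#...######............#.####.....########.##..........................
......####..#..#...######........#################.............................
............####..###..########.....#######.#.##...............................
..................####.....#.#.#####..##.#.##..................................
........................###..#.....####.##.....................................
..............................###...#.##.......................................
....................................#..........................................
```

```bash
python3 - <<'E'
from h import *
c=load('s10');H=np.array([.555,.135,.05]);X=np.array([.995,-.097,0]);Y=np.array([.097,.995,0])
for px in((297,169),(299,173),(299,166)):
    o,d=ray(c,[px]);t=((H+.12*X-o)@X)/(d[0]@X);P=o+t*d[0]-H
    print(px,'y',P@Y,'z',P[2],'r',np.hypot(P@Y,P[2]),'ang',np.arctan2(P[2],-P@Y))
E
```

```text
(297, 169) y -0.09522352085482987 z 0.17660148867823017 r 0.20063799422680959 ang 1.0762826653633464
(299, 173) y -0.09040787495659217 z 0.16784924468146661 r 0.1906487681426388 ang 1.0767278974966217
(299, 166) y -0.08900514269195846 z 0.18704302440671633 r 0.20714006952984101 ang 1.1266515585437205
```

>>> carry_out(
  motion=[
    {"xyz":[-0.006,0,0.003],"angular":[0,0,0]},
    {"xyz":[-0.012,0,0.007],"angular":[0,0,0]},
    {"xyz":[-0.023,0,0.015],"angular":[0,0,0]},
    {"xyz":[-0.034,0,0.024],"angular":[0,0,0]},
    {"xyz":[-0.044,0,0.033],"angular":[0,0,0]},
    {"xyz":[-0.053,0,0.043],"angular":[0,0,0]},
    {"xyz":[-0.062,0,0.053],"angular":[0,0,0]},
    {"xyz":[-0.066,0,0.058],"angular":[0,0,0]},
    {"xyz":[-0.066,0,0.058],"angular":[0,0,0]},
  ],
)

```text
clock: 19.45
position: [0.5402, -0.0052, 0.115]
ee_rot: [0.741, 0.672, -0.001, -0.001]
ft_force: [-0.6, -0.4, 0.3]
grip_width: -0.003
grasp_force: 0.0
```

```bash
python3 - <<'E'
from h import *
o=get_obs();p=o['position'];print(p,o['ft_force'],'yp',(p[0]-.555)*.096+(p[1]-.135)*.995)
c=snap('side','s11')
h=cv2.cvtColor(c['img'],cv2.COLOR_RGB2HSV);m=((h[...,0]>17)&(h[...,0]<30)&(h[...,1]>120)&(h[...,2]>90))
for r in range(142,262,6): print(r,''.join('#' if v else '.' for v in m[r,262:420:2]))
E
```

```text
[ 0.5401994  -0.00518329  0.11499731] [-0.6268289  -0.41101285  0.27105433] yp -0.14090323337512897
142 ................................#######........................................
148 ..............................#####..#####.....................................
154 ...................#####.....##..........####..................................
160 ..................######....................#####..............................
166 ................########......................######...........................
172 ............########..............................#####........................
178 .........#######......................................####.....................
184 ........######...........................................#####.................
190 ...........######......................................######..................
196 ..............######................................######.....................
202 .........####.##..#####..........................######...#.#..................
208 ......####..#........######...................#######....##....................
214 .....#.######...........######.............#######..#.##.......................
220 .........#...######......#.######.......#######.##.##..........................
226 ......####.#.......######.....######..######...###.............................
232 ............####..##.....######..########...#.##...............................
238 ..................####..#..#...###..###.##.##..................................
244 .........................###..##....#.#.##.....................................
250 ..............................###..##.##.......................................
256 ...................................##..........................................
```

>>> carry_out(
  motion=[
    {"xyz":[-0.005,0,0.008],"angular":[0,0,0]},
    {"xyz":[-0.009,0,0.017],"angular":[0,0,0]},
    {"xyz":[-0.013,0,0.026],"angular":[0,0,0]},
    {"xyz":[-0.017,0,0.035],"angular":[0,0,0]},
    {"xyz":[-0.02,0,0.044],"angular":[0,0,0]},
    {"xyz":[-0.023,0,0.052],"angular":[0,0,0]},
    {"xyz":[-0.025,0,0.06],"angular":[0,0,0]},
    {"xyz":[-0.025,0,0.065],"angular":[0,0,0]},
  ],
)

```text
clock: 20.3
position: [0.5383, -0.0296, 0.0503]
ee_rot: [0.741, 0.672, -0.0, -0.0]
ft_force: [-0.2, -1.3, 1.5]
grip_width: -0.001
grasp_force: 0.7
```

>>> carry_out(
  motion=[
    {"xyz":[0,0,0.004],"angular":[0,0,0]},
    {"xyz":[0,0,0.008],"angular":[0,0,0]},
    {"xyz":[0,0,0.012],"angular":[0,0,0]},
    {"xyz":[0,0,0.014],"angular":[0,0,0]},
  ],
)

```text
clock: 20.7
position: [0.5387, -0.0289, 0.0369]
ee_rot: [0.74, 0.672, -0.0, -0.0]
ft_force: [-0.1, 0.4, 1.4]
grip_width: -0.002
grasp_force: 0.5
```

>>> carry_out(
  motion=[
    {"xyz":[0,0,0.002],"angular":[0,0,0]},
    {"xyz":[0,0,0.003],"angular":[0,0,0]},
    {"xyz":[0,0,0.004],"angular":[0,0,0]},
    {"xyz":[0,0,0.005],"angular":[0,0,0]},
    {"xyz":[0,0,0.006],"angular":[0,0,0]},
  ],
)

```text
clock: 21.2
position: [0.5389, -0.0288, 0.0313]
ee_rot: [0.74, 0.672, 0.0, -0.0]
ft_force: [0.5, 2.7, 2.3]
grip_width: -0.004
grasp_force: 1.5
```

>>> carry_out(
  motion=[
    {"xyz":[0,0,0.001],"angular":[0,0,0]},
    {"xyz":[0,0,0.002],"angular":[0,0,0]},
    {"xyz":[0,0,0.003],"angular":[0,0,0]},
    {"xyz":[0,0,0.003],"angular":[0,0,0]},
  ],
)

```text
clock: 21.6
position: [0.539, -0.0288, 0.0289]
ee_rot: [0.74, 0.672, 0.0, -0.0]
ft_force: [-2.9, 3.8, 10.0]
grip_width: 0.001
grasp_force: 6.1
```

>>> carry_out(
  motion=[
    {"xyz":[0,0,0.001],"angular":[0,0,0]},
    {"xyz":[0,0,0.002],"angular":[0,0,0]},
    {"xyz":[0,0,0.003],"angular":[0,0,0]},
    {"xyz":[0,0,0.003],"angular":[0,0,0]},
  ],
)

```text
clock: 22.0
position: [0.5388, -0.0293, 0.0252]
ee_rot: [0.741, 0.672, 0.0, 0.0]
ft_force: [2.0, 2.4, -0.6]
grip_width: -0.002
grasp_force: 1.2
```

>>> carry_out(
  motion=[
    {"xyz":[0,0,0.001],"angular":[0,0,0]},
    {"xyz":[0,0,0.002],"angular":[0,0,0]},
    {"xyz":[0,0,0.002],"angular":[0,0,0]},
  ],
)

```text
clock: 22.3
position: [0.5385, -0.0295, 0.0228]
ee_rot: [0.741, 0.672, -0.0, -0.0]
ft_force: [0.6, 0.1, -0.7]
grip_width: -0.001
grasp_force: 0.3
```

>>> carry_out(
  motion=[
    {"xyz":[0,0,0.001],"angular":[0,0,0]},
    {"xyz":[0,0,0.002],"angular":[0,0,0]},
    {"xyz":[0,0,0.002],"angular":[0,0,0]},
  ],
)

```text
clock: 22.6
position: [0.5385, -0.0295, 0.021]
ee_rot: [0.741, 0.672, -0.0, -0.0]
ft_force: [-0.9, -0.4, 1.4]
grip_width: 0.0
grasp_force: 0.4
```

>>> carry_out(
  motion=[
    {"xyz":[0,0,0.001],"angular":[0,0,0]},
    {"xyz":[0,0,0.001],"angular":[0,0,0]},
  ],
)

```text
clock: 22.8
position: [0.5386, -0.0295, 0.0209]
ee_rot: [0.741, 0.672, -0.0, -0.0]
ft_force: [-4.5, -0.2, 13.0]
grip_width: 0.003
grasp_force: 6.2
```

>>> carry_out(
  motion=[
    {"xyz":[0,0,0.001],"angular":[0,0,0]},
    {"xyz":[0,0,0.001],"angular":[0,0,0]},
    {"xyz":[0,0,0.001],"angular":[0,0,0]},
  ],
)

```text
clock: 23.1
position: [0.5387, -0.0295, 0.0207]
ee_rot: [0.741, 0.672, 0.0, -0.0]
ft_force: [-10.6, -0.2, 23.0]
grip_width: 0.002
grasp_force: 11.7
```

>>> carry_out(
  motion=[
    {"xyz":[0,0,-0.003],"angular":[0,0,0]},
    {"xyz":[0,0,-0.01],"angular":[0,0,0]},
    {"xyz":[0,0,-0.03],"angular":[0,0,0]},
    {"xyz":[0,0,-0.07],"angular":[0,0,0]},
    {"xyz":[0,0,-0.11],"angular":[0,0,0]},
    {"xyz":[-0.03,0,-0.15],"angular":[0,0,0]},
    {"xyz":[-0.07,0,-0.19],"angular":[0,0,0]},
    {"xyz":[-0.1,0,-0.23],"angular":[0,0,0]},
    {"xyz":[-0.1,0,-0.23],"angular":[0,0,0]},
    {"xyz":[-0.1,0,-0.23],"angular":[0,0,0]},
  ],
)

```text
clock: 24.1
position: [0.5294, -0.1298, 0.2503]
ee_rot: [0.741, 0.671, 0.001, 0.001]
ft_force: [-0.0, 0.7, -0.9]
grip_width: 0.0
grasp_force: 0.0
```

```bash
python3 - <<'E'
from h import *
o=get_obs();print(o['position'],o['ft_force'],o['clock'])
c=snap('side','s12')
h=cv2.cvtColor(c['img'],cv2.COLOR_RGB2HSV);m=((h[...,0]>17)&(h[...,0]<30)&(h[...,1]>120)&(h[...,2]>60))
for r in range(154,262,4): print(r,''.join('#' if v else '.' for v in m[r,262:400:2]))
C=np.array([.5453,.0352,0]);X=np.array([.995,-.097,0]);Y=np.array([.097,.995,0])
for z in(.066,.069,.075): print(z,[proj(c,C+a*.12*X+b*.1*Y+[0,0,z])[0].round(1).tolist() for a,b in((1,-1),(1,1),(-1,-1),(-1,1))])
E
```

```text
[ 0.52943144 -0.12980536  0.25032848] [-0.03448942  0.72780759 -0.87159676] 24.1
154 .....................................................................
158 .....................................................................
162 ..............................###....................................
166 ............................##########...............................
170 .........................#####.....########..........................
174 .......................#####..........#.########.....................
178 .....................#####...................########................
182 .................#######........................#.########...........
186 ..............#######................................#.######........
190 .............#######..................................#####..........
194 ...........#####....................................#####............
198 ........######....................................#####....#.........
202 ......######....................................#####.....###........
206 ....#######...................................######.
[... 491 characters left out ...]
.##.#.######.......##......................
238 ..................###....#..#...#........#.##........................
242 ......................###..#.......#.#...##..........................
246 ..........................###.......#..##............................
250 ..............................###...#.##.............................
254 .................................#####...............................
258 .....................................................................
0.066 [[268.1, 206.7], [333.7, 238.8], [322.8, 161.0], [384.1, 185.0]]
0.069 [[268.0, 205.8], [333.6, 237.9], [322.8, 160.1], [384.2, 184.1]]
0.075 [[267.7, 204.1], [333.6, 236.0], [322.8, 158.4], [384.4, 182.3]]
```

```bash
python3 -c "
from h import *
print(hand_in())"
```

```text
the job is handed in; nothing more can be done
None
```

The copper relief is lying flat and face up in the bed between the four stops. The glazed door was lowered slowly and pressed past its catch to a firm stop. I handed the job in at about 24 s of the 64 s allowed; hand-in returned no verdict, and the bystanders were not re-measured, though none was knowingly touched.

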